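Catch the bottle from the capping machine's chute

TASK

Press the red bar down to open the gate so that the bottle rolls down the chute, and catch it on the run: do not stand in its way like a wall, but let the gripper travel downhill with the bottle as it comes up to the fingers, then slow it gently to a stand before it reaches the black rubber buffers. Ease it down until it rests against both buffers and let go; no knocks for the glass, and leave the beaker, wash bottle and marker pen where they are.

Things in the scene. Friction and masses are not known exactly. Their poses are not given: they have to be found in the camera images.
- chute: Sloping aluminium bottle chute, fixed, blue edge strips, white capping machine with blue roof at its high end. Origin on the table; chute y points downhill to the outlet, x across (the -x side, with rock shaft and red bar, faces the robot), z up. Rolling line x = 0. Inside x = -97 to +57 mm, walls 35 mm over the floor, 4 mm thick. A bottle on the buffers has its axis at y = 246 mm.
- outlet (a point): Floor at the low end of the chute, on the rolling line, at chute x = 0, y = 300 mm, 35 mm above the table; the floor ends 5 mm further on. Uphill from here the floor rises 50 mm per metre as far as chute y = -200 mm (60 mm high there), then steeper, 88 mm per metre, to the gate.
- bottle: Filled, sealed amber glass bottle, blue cap, lying across the chute against the gate's paddle, axis at chute y = -280 mm. Body 70 mm diameter, 100 mm long, 140 mm with the cap; nominally 0.55 kg. Origin on its axis at mid-body, x along the axis, cap at -x; it turns about x.
- bottle_mid (a point): Point on the bottle's axis at mid-body, the bottle's origin. Freed, it rolls 80 mm in about 0.5 s, then at 0.24 to 0.28 m/s; left alone it hits the buffers after 1.8 to 2.3 s at 0.24 to 0.35 m/s. Mass (0.33 to 0.88 kg) and drag vary; light bottles roll faster. Glass: grip with 10 N at most. When catching, keep the tool point within 60 mm of this axis, seen from above.
- stop: Two black rubber buffers at the chute's low end, fixed, 42 mm high over the floor, 20 mm thick. Faces at chute y = 280 mm; they stand at x = -97 to -32 mm and +32 to +57 mm, so a gap 64 mm wide for the fingers is open between them, through to the low end. A bottle resting on both has its axis at chute y = 246 mm. Origin and axes as the chute's.
- gate (a joint): Rock shaft along the chute's robot side (axis at chute x = -125 mm, 105 mm above the table, 12 mm thick): red paddle in front of the bottle at its upper end, red press bar beside the outlet. 0 = shut, 1.05 rad = fully open, at its rubber stop; grows as the bar is pressed down. The bottle is free from about 0.5 rad. Takes 2 to 3 N at the bar; stays where it is left.
- gate_bar (a point): Centre of the red press bar: round, 18 mm thick, 60 mm long along chute y, on a 90 mm arm of the rock shaft, at chute y = 215 mm. Shut: at chute x = -199 mm, 157 mm above the table; at 0.8 rad: x = -213 mm, 88 mm; fully open, 1.05 rad: x = -206 mm, 67 mm above the table.
- beaker: Bystander: empty glass beaker, 70 mm wide, 95 mm high, between robot and chute; origin under its centre.
- wash_bottle: Bystander: white wash bottle with red cap, 72 mm wide, 190 mm high, between robot and chute; origin under its centre.
- marker: Bystander: white marker pen with green cap, 105 mm long, lying on the bench near the robot; origin under its middle.
Things that resemble listed ones, but are neither listed nor needed, are in the scene too. Leave any green, pink or yellow look-alike of the bottle alone.

How it is judged:
On the way, in this order (a step that is already met when the one before it is completed fails the run):
1. the gate is opened by pressing its bar (value of joint gate above 0.7 rad and distance between the grasp point and gate_bar below 0.1 m).
2. the bottle is caught on the run: the gripper travels with it, close to it, while it still rolls (horizontal distance between the grasp point and bottle below 0.06 m and linear speed of bottle above 0.16 m/s and y of bottle in the frame of chute between -0.2 and 0.238 m), for 0.12 s.
3. the bottle is brought to a stand at the fingers, at least 8 mm short of the buffers (horizontal distance between the grasp point and bottle below 0.06 m and linear speed of bottle below 0.05 m/s and y of bottle in the frame of chute between -0.15 and 0.238 m), for 0.1 s.
At the end, for the whole second after the job is handed in: The bottle lies at rest on the chute floor across the chute (within 0.1 rad), its axis within 8 mm of where it touches the buffers, released; the gate is left open (y of bottle in the frame of chute between 0.238 and 0.256 m and height (world z) of bottle between 0.062 and 0.082 m and angle between the x axis of bottle and the x axis of chute, either way round below 0.1 rad and linear speed of bottle below 0.02 m/s and value of joint gate above 0.6 rad).
It fails at once if the fingers hit or squeeze the glass with more than 30 N (contact force between the fingers and bottle above 30 N).
It fails at once if the bottle runs into the buffers: faster than 0.12 m/s on its last 24 mm (y of bottle in the frame of chute above 0.222 m and linear speed of bottle above 0.12 m/s).
It fails at once if the bottle leaves the chute at the low end (height (world z) of bottle below 0.055 m or y of bottle in the frame of chute above 0.27 m).
It fails at once if a bystander is moved (distance of any of beaker, wash_bottle, marker from where it was at the start of the episode above 0.03 m).
It also fails if it takes over 32 s, if anything falls off the work surface, if the arm or the gripper's body presses on something with over 40 N, if the wrist force passes 120 N, or if a joint passes its speed limit or range.

ROBOT

A 6-joint arm with a two-finger parallel gripper is mounted at the origin on the work surface. World frame = base frame: x ahead of the robot, y to its left, z up, the work surface at z = 0. Lengths are in m, angles in rad, forces in N, time in s.
With the tool pointing down it reaches from about 0.35 to 0.975 m from the base axis. Payload 4.9 kg.
Tool frame: the origin (TCP) lies between the finger pads, 19 mm behind the fingertips; this is the grasp point; z points along the fingers, y is the line along which they close (so a half turn about z gives the same grasp; the last joint's range is limited). The gripper opens to 85 mm and grips with 20 to 120 N. Pads are 22 mm wide; open, the fingers measure 114 mm over their backs; the gripper's body (76 mm by 85 mm) begins 54 mm behind the grasp point. The pads swing forward as they close: fully open they stand 13 mm farther back than shut.
Start: joints at [-1.375, 0.053, 1.613, -0, 1.476, -0.119], TCP at [0.194, -0.594, 0.25] pointing down, gripper open.
Joint ranges: [-3.01, 3.01], [-1.01, 2.22], [0.06, 2.58], [-1.02, 4.17], [0.09, 2.62], [-3.14, 3.14]. Speed limits (rad/s): [2.57, 2.57, 3.14, 3.14, 3.14, 3.14].

INTERFACE

Orientations are given as a rotation vector (axis times angle).
In Python, from station import ctrl gives the robot as it stands. The module is installed in compiled form; this text tells all that it offers.
- The arm moves only by the tool jog_arm, never from a script. Its argument "deltas" is a list of rows, each a list of 3 entries, a list of its own where there are three numbers: the closure, from -1 (fully open) to 1 (shut), then the shift along the world's x, y, z scaled (see below), then the turn, a rotation vector about the world's x, y, z scaled (see below). A call has 1 to 12 rows; each row is the pose to reach, as a shift and turn from the pose commanded when the call began, turning the shorter way round; what a row does not reach only later rows make up. The controller multiplies each number of a shift by 0.4 m and each number of a turn by 180 degrees. A row lasts 1/12 s, in which the tool goes at most 41.7 mm and 7.16 degrees, less where a joint would pass 70% of its speed; a pose out of reach is approached as far as the arm can. A call with a number of a shift or a turn outside -1 to 1 is refused whole. A call with a gripper value outside its range is refused whole. The fingers move at their own pace and stop on an object; "squeeze" is the grip in N (left out, the last holds). Time passes only in rows, so rows that repeat a pose let the fingers close. It gives the time, the measured TCP pose, the force, the opening and the grip force at its end, in the units of the state.
- ctrl.get_obs(): the state, without advancing time (a new reading comes with each control period).
- ctrl.get_image(name): name is "scene" or "side" or "wrist"; returns the picture (480x640x3 uint8, red, green, blue); there is no depth.
- ctrl.get_calibration(name): a dict with "K" (3x3 intrinsics, pixels), "extrinsics" (4x4, takes a point from world to camera coordinates). Camera axes: x right, y down, z forward; pixel columns grow to the right and rows downward; lengths in m; the calibration is good to about 2 mm. A picture is of the moment at which its call begins: read the wrist's pose just before it. get_calibration takes no time and is no camera call; for the wrist camera it gives the pose at the moment of the call.
- ctrl.finish_job(): hands the job in; it is judged then, once.
The state is a dict: "t": time; "q": joint angles; "dq": joint speeds; "effort": joint torques, N m; "tool_pos": TCP position; "tool_rot": TCP orientation; "contact_force": force on the tool from outside, world axes, zero at the start; "wrist_torque": the same for the moment, N m; "opening": finger opening in m; "grip_force": force on a finger pad.
Only numpy, scipy, OpenCV 4.12 (cv2) and the standard library are available. Lean on these libraries where they do the work, as an engineer would, in place of code of your own. Each camera call takes 0.05 s, during which the arm holds its last target. There are 200 camera calls.

## Working session

There is one attempt and no reset: what is moved stays moved. The work goes in short steps, Python scripts to look and compute and a tool call to move; the robot and the scene stay as the last step left them, time stands still between calls to the robot, and variables do not carry over. Pictures are saved under pics/ and viewed, at most 10 in all, crops included, and the job is handed in when it is done.

Besides the shell and the picture viewer there is one more tool, called after "Emit:" as name(argument=value, ...) on one line, values as JSON. jog_arm: Moves the arm, as the interface text tells. Its arguments: {"type":"object","properties":{"deltas":{"type":"array","items":{"type":"array"}},"squeeze":{"type":"number"}},"required":["deltas"]}

```bash
mkdir -p pics
python3 - <<'E'
from station import ctrl
import cv2,numpy as np
np.set_printoptions(precision=4,suppress=True)
o=ctrl.get_obs();print(o)
for n in("scene","side"):
    c=ctrl.get_calibration(n);print(n,c["K"],c["extrinsics"])
    cv2.imwrite(f"pics/{n}0.png",ctrl.get_image(n)[:,:,::-1])
E
```

```text
{'t': 0.0, 'q': array([-1.375 ,  0.0534,  1.6143,  0.    ,  1.476 , -0.119 ]), 'dq': array([ 0.0005,  0.    , -0.0005,  0.0021, -0.0004,  0.0003]), 'effort': array([  0.0002, -39.3681, -37.0179,  -0.0002,   0.0071,   0.    ]), 'tool_pos': array([ 0.1934, -0.5937,  0.2488]), 'tool_rot': array([-3.1007, -0.4921,  0.0001]), 'contact_force': array([-1.0621,  0.387 , -0.15  ]), 'wrist_torque': array([ 0.0244,  0.0453, -0.0093]), 'grip_force': 0.0, 'opening': 0.08550566160449151}
scene [[447.9564   0.     307.2955]
 [  0.     447.9564 239.2293]
 [  0.       0.       1.    ]] [[ 0.1448  0.9894 -0.0076  0.1447]
 [ 0.8516 -0.1286 -0.5081 -0.337 ]
 [-0.5037  0.0671 -0.8613  1.438 ]
 [ 0.      0.      0.      1.    ]]
side [[442.8953   0.     318.2613]
 [  0.     442.8953 240.344 ]
 [  0.       0.       1.    ]] [[ 0.9336 -0.3583 -0.01   -0.4501]
 [-0.2542 -0.6422 -0.7232  0.0748]
 [ 0.2526  0.6777 -0.6906  1.3052]
 [ 0.      0.      0.      1.    ]]
```

View pics/scene0.png

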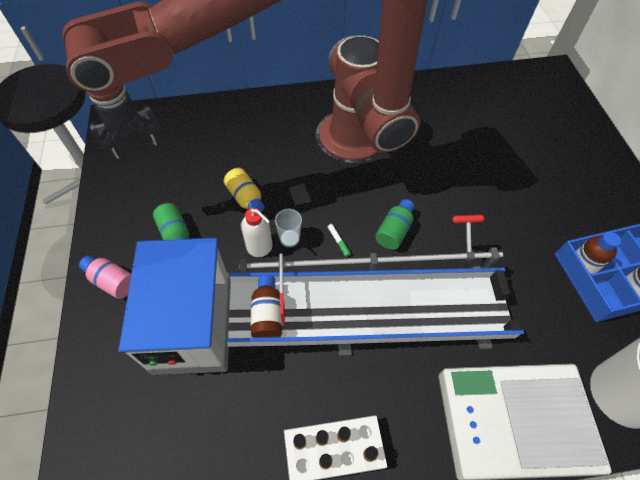

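View pics/side0.png

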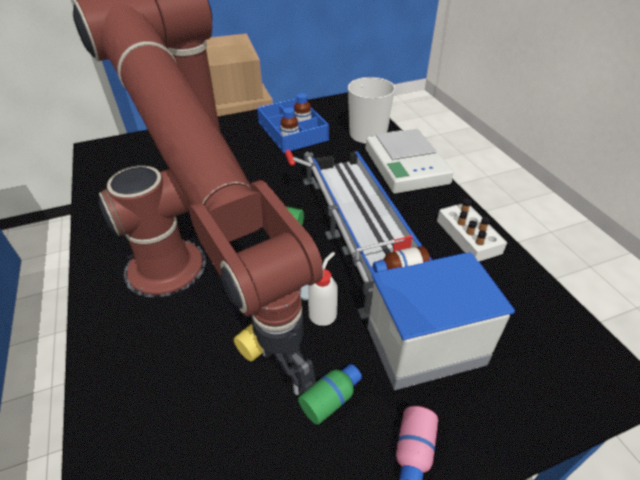

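The scene view shows the chute running to the right, which is world +y. The red press bar is at scene (468,219) and side (291,158). The amber bottle lies at scene (267,308) and side (407,258).

- **Bottle look-alikes (scene pixels):** green (170,222) and (395,225), yellow (242,188), pink (107,277), and the amber ones in the blue rack (600,250). I choose the amber bottle on the chute at (267,308).
- **Red items (scene pixels):** paddle (282,300), wash-bottle cap (253,216), and bar (468,219). I choose the bar.

Next I'll check both choices in a close crop.

Run:
```python
import cv2,numpy as np
s=cv2.imread("pics/scene0.png");d=cv2.imread("pics/side0.png")
r=lambda im,x,y,w,h,f:cv2.resize(im[y:y+h,x:x+w],None,fx=f,fy=f,interpolation=cv2.INTER_CUBIC)
a=r(s,430,200,100,150,4)   #400x600
b=r(d,270,140,100,75,4)    #400x300
c=r(s,230,265,100,75,4)
cv2.imwrite("pics/crop1.png",np.hstack([a,np.vstack([b,c])]))
```

```text
(no output)
```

View pics/crop1.png

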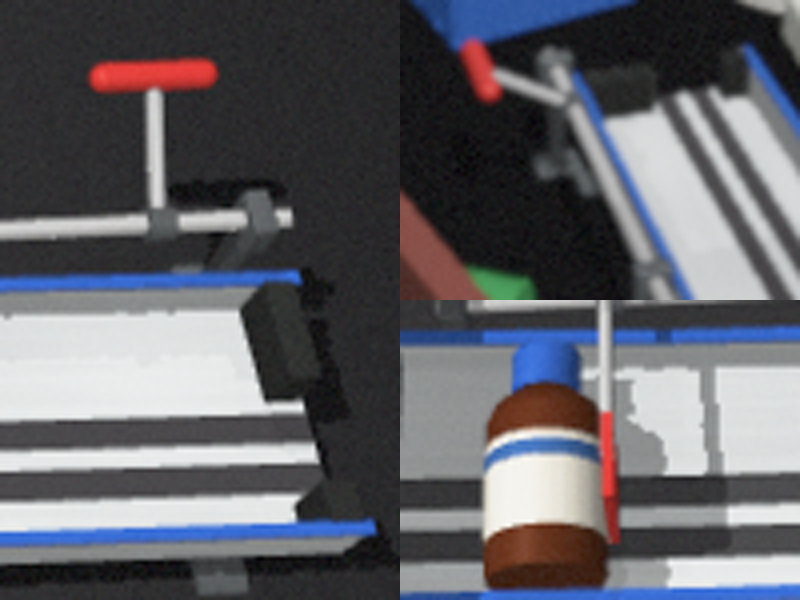

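```bash
cat > h.py <<'E'
import numpy as np
from scipy.optimize import least_squares
C={"scene":([[447.9564,0,307.2955],[0,447.9564,239.2293],[0,0,1]],[[.1448,.9894,-.0076,.1447],[.8516,-.1286,-.5081,-.337],[-.5037,.0671,-.8613,1.438]]),
"side":([[442.8953,0,318.2613],[0,442.8953,240.344],[0,0,1]],[[.9336,-.3583,-.01,-.4501],[-.2542,-.6422,-.7232,.0748],[.2526,.6777,-.6906,1.3052]])}
C={k:(np.array(a),np.array(b)) for k,(a,b) in C.items()}
def proj(n,p):
    K,E=C[n]; u=K@(E[:,:3]@p+E[:,3]); return u[:2]/u[2]
def tri(obs):
    return least_squares(lambda p:np.concatenate([proj(n,p)-u for n,u in obs]),[.6,0,.1])
E
python3 - <<'E'
from h import *
np.set_printoptions(precision=4,suppress=True)
P={"bar":((468.5,218.75),(290.25,157.75),(-.199,.215,.157)),
"nearwall":((504.75,269.25),(314.25,158.75),(-.099,.305,.07)),
"farwall":((523.75,331.25),(357,152),(.059,.305,.07)),
"bot_buf_nearinner":((498.5,300),(333.5,157),None)}
for k,(a,b,m) in P.items():
    r=tri([("scene",a),("side",b)]);print(k,r.x,"res",r.fun)
lines=[((230,274.5),-.099),((430,271.25),-.099),((430,333.25),.059),((290,339.3),.059)]
def zf(y): return .035+.05*(.3-y) if y>-.2 else .06+.088*(-.2-y)
def W(p,m):
    c,s=np.cos(p[2]),np.sin(p[2]); return np.array([p[0]+c*m[0]-s*m[1],p[1]+s*m[0]+c*m[1],m[2]])
def f(p):
    r=[]
    for k,(a,b,m) in P.items():
        if m is None: continue
        r+=list(proj("scene",W(p,m))-a)+list(proj("side",W(p,m))-b)
    for (u,x),y in zip(lines,p[3:]): r+=list(proj("scene",W(p,(x,y,zf(y)+.035)))-u)
    return np.array(r)
s=least_squares(f,[.6,0,0,-.3,.1,.1,-.2]);print(s.x);print(s.fun)
for m in[(0,-.28,zf(-.28)+.035),(0,.246,.0725),(-.199,.215,.157)]:print(m,W(s.x,m),proj("scene",W(s.x,m)),proj("side",W(s.x,m)))
E
```

```text
bar [0.4561 0.1843 0.1518] res [-0.1069  0.1879 -0.2134 -0.1984]
nearwall [0.5673 0.264  0.0731] res [-0.1986  0.3306 -0.4203 -0.3684]
farwall [0.7259 0.2482 0.0736] res [-0.3151  0.4823 -0.7154 -0.5698]
bot_buf_nearinner [0.6382 0.2245 0.0752] res [ 1.4032 -2.2147  3.0139  2.4876]
[ 0.6349 -0.0488 -0.0985 -0.3669  0.1182  0.0883 -0.2291]
[ 0.944  -0.3894  0.1944 -1.747  -0.6313  0.5286 -0.7066  0.3698 -1.0801
  0.0149 -1.414   0.3346  0.0042  0.6165  0.0076  0.3221  0.0332  1.0318
 -0.0134 -0.6677]
(0, -0.28, 0.10204) [ 0.6073 -0.3275  0.102 ] [266.9205 313.9303] [406.8293 261.9623]
(0, 0.246, 0.0725) [0.659  0.196  0.0725] [491.0491 307.9878] [345.1131 163.1235]
(-0.199, 0.215, 0.157) [0.458  0.1847 0.157 ] [469.444  218.3606] [290.4444 156.003 ]
```

The crop confirms the choices. The red press bar is at scene (468.5,218.8) and side (290.3,157.8), and the amber bottle with blue cap lies behind the red paddle. The fit puts the chute at (0.635, -0.049) with yaw -0.0985. The bar measures z≈0.152 against 0.157 in the text, so the two agree.

Next I'll move over the bar, going high and around the bystanders.

Emit:
jog_arm(deltas=[[1,[0.65,0.5,0.25],[0,0,0.368]],[1,[0.65,0.5,0.25],[0,0,0.368]],[1,[0.65,0.5,0.25],[0,0,0.368]],[1,[0.65,0.5,0.25],[0,0,0.368]],[1,[0.65,0.5,0.25],[0,0,0.368]],[1,[0.65,0.5,0.25],[0,0,0.368]],[1,[0.65,0.5,0.25],[0,0,0.368]],[1,[0.65,0.5,0.25],[0,0,0.368]],[1,[0.65,0.5,0.25],[0,0,0.368]],[1,[0.65,0.5,0.25],[0,0,0.368]],[1,[0.65,0.5,0.25],[0,0,0.368]],[1,[0.65,0.5,0.25],[0,0,0.368]]], squeeze=20)

```text
t: 1.1
tool_pos: [0.4534, -0.394, 0.3493]
tool_rot: [-2.33, -2.106, 0.0]
contact_force: [0.0, 0.6, -0.2]
opening: 0.0
grip_force: 0.0
```

Emit:
jog_arm(deltas=[[1,[0,0.97,0],[0,0,0]],[1,[0,0.97,0],[0,0,0]],[1,[0,0.97,0],[0,0,0]],[1,[0,0.97,0],[0,0,0]],[1,[0,0.97,0],[0,0,0]],[1,[0,0.97,0],[0,0,0]],[1,[0,0.97,0],[0,0,0]],[1,[0,0.97,0],[0,0,0]],[1,[0,0.97,0],[0,0,0]],[1,[0,0.97,0],[0,0,0]]])

```text
t: 1.93
tool_pos: [0.4527, -0.0027, 0.3497]
tool_rot: [-2.326, -2.109, -0.002]
contact_force: [-0.2, -0.6, 0.4]
opening: 0.0002
grip_force: 0.0
```

Emit:
jog_arm(deltas=[[1,[-0.014,0.442,-0.25],[0,0,0]],[1,[-0.014,0.442,-0.25],[0,0,0]],[1,[-0.014,0.442,-0.25],[0,0,0]],[1,[-0.014,0.442,-0.25],[0,0,0]],[1,[-0.014,0.442,-0.25],[0,0,0]],[1,[-0.014,0.442,-0.25],[0,0,0]],[1,[-0.014,0.442,-0.25],[0,0,0]]])

```text
t: 2.52
tool_pos: [0.4467, 0.171, 0.2478]
tool_rot: [-2.327, -2.108, 0.006]
contact_force: [0.3, -1.0, -0.9]
opening: -0.0003
grip_force: 0.0
```

Emit:
jog_arm(deltas=[[1,[0,0,-0.07],[0,0,0]],[1,[0,0,-0.14],[0,0,0]],[1,[0,0,-0.14],[0,0,0]],[1,[0,0,-0.14],[0,0,0]]])

```text
t: 2.85
tool_pos: [0.4475, 0.1691, 0.1933]
tool_rot: [-2.331, -2.104, 0.004]
contact_force: [0.4, 0.5, 0.1]
opening: 0.0001
grip_force: 0.0
```

Run:
```python
from station import ctrl
import cv2,numpy as np
print(ctrl.get_obs()["tool_pos"])
s=ctrl.get_image("scene")[:,:,::-1];d=ctrl.get_image("side")[:,:,::-1]
r=lambda im,x,y,w,h,f:cv2.resize(im[y:y+h,x:x+w],None,fx=f,fy=f,interpolation=cv2.INTER_CUBIC)
cv2.imwrite("pics/crop2.png",np.hstack([r(s,420,140,100,150,4),r(d,250,80,100,150,4)]))
```

```text
[0.44750498 0.16912561 0.19333232]
```

View pics/crop2.png

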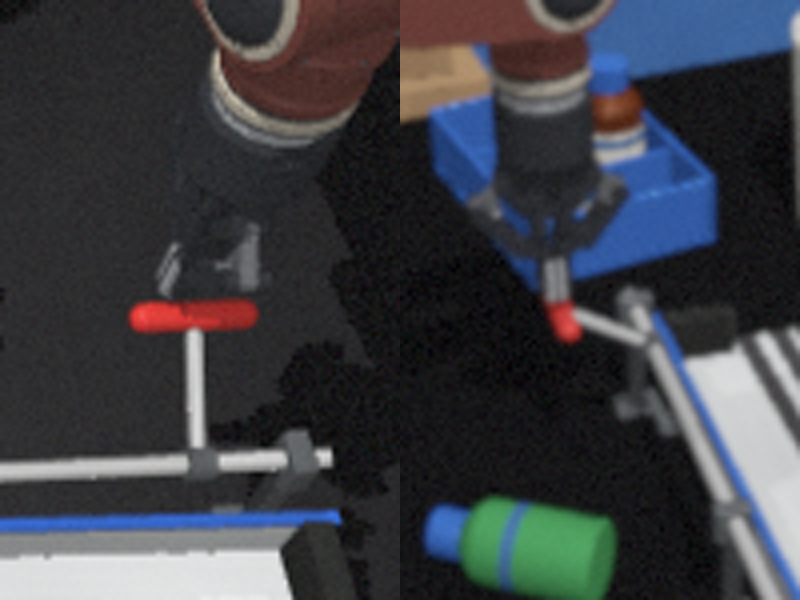

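Run:
```python
from h import *
for n,o in(("scene",(420,140)),("side",(250,80))):
  for p in((.4475,.1691,.174),(.4475,.1691,.1933),(.458,.1847,.157)): 
    u=(proj(n,np.array(p))-o)*4; print(n,p,u+(400*(n=="side"),0))
```

```text
scene (0.4475, 0.1691, 0.174) [175.58194004 286.70479722]
scene (0.4475, 0.1691, 0.1933) [185.18037262 268.35567904]
scene (0.458, 0.1847, 0.157) [197.80229577 313.49280821]
side (0.4475, 0.1691, 0.174) [554.35750179 298.53106834]
side (0.4475, 0.1691, 0.1933) [552.98267699 277.59488041]
side (0.458, 0.1847, 0.157) [561.82002167 304.00026694]
```

Emit:
jog_arm(deltas=[[1,[0,0,-0.02],[0,0,0]],[1,[0,0,-0.04],[0,0,0]],[1,[0,0,-0.06],[0,0,0]],[1,[0,0,-0.08],[0,0,0]],[1,[0,0,-0.085],[0,0,0]]])

```text
t: 3.37
tool_pos: [0.4471, 0.1705, 0.1582]
tool_rot: [-2.328, -2.107, 0.003]
contact_force: [-2.2, 0.7, 1.4]
opening: 0.0002
grip_force: 0.9
```

```bash
cat > bot.py <<'E'
from station import ctrl
from h import *
import cv2
def zf(y): return .035+.05*(.3-y) if y>-.2 else .06+.088*(-.2-y)
p0=(.6349,-.0488,-.0985)
def W(m):
    c,s=np.cos(p0[2]),np.sin(p0[2]); return np.array([p0[0]+c*m[0]-s*m[1],p0[1]+s*m[0]+c*m[1],m[2]])
def chute(p):
    c,s=np.cos(p0[2]),np.sin(p0[2]); d=np.array(p[:2])-p0[:2]; return np.array([c*d[0]+s*d[1],-s*d[0]+c*d[1],p[2]])
def bottle_y(im):  # RGB; brown base band of the bottle, seen from above
    ys=np.arange(-.34,.29,.002);hit=[]
    for y in ys:
        n=0
        for x in(.036,.040,.044):
            u=proj("scene",W((x,y,zf(y)+.065))).round().astype(int)
            r,g,b=im[u[1],u[0]].astype(int); n+= r>1.6*b and r>50 and g<0.75*r
        hit.append(n>=2)
    h=ys[hit]; return (h.min(),h.max(),h.mean(),len(h)) if len(h) else None
def look():
    t=ctrl.get_obs()["t"]; im=ctrl.get_image("scene"); o=ctrl.get_obs()
    print("t",t,"bottle",bottle_y(im),"tcp chute",chute(o["tool_pos"]).round(4),"F",o["contact_force"].round(2),"t now",o["t"])
    return im
E
python3 - <<'E'
from bot import *
for y in(-.28,0): print(W((0,y,0)))
im=look()
cv2.imwrite("pics/t1.png",cv2.resize(im[200:350,220:520,::-1],None,fx=2.6,fy=2.6))
E
```

```text
[ 0.60736458 -0.32744278  0.        ]
[ 0.6349 -0.0488  0.    ]
t 3.3667 bottle (np.float64(-0.308), np.float64(-0.24599999999999994), np.float64(-0.27699999999999997), 32) tcp chute [-0.2085  0.1997  0.1582] F [ 0.   -0.47  0.13] t now 3.4167
```

View pics/t1.png

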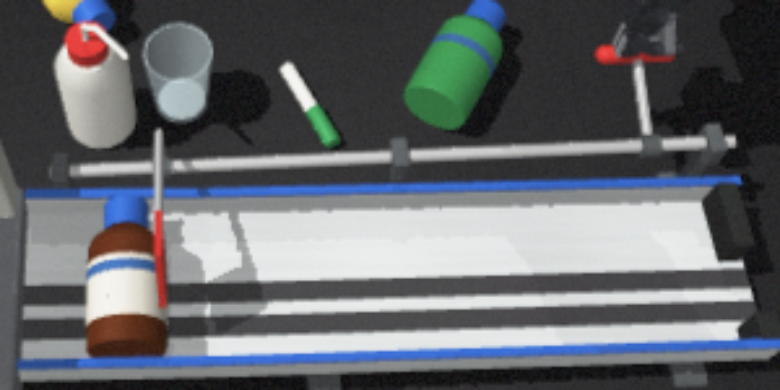

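The amber bottle is still held at the paddle: the detector gives y=-0.277, against a true -0.28. The fingers are on the bar and the bystanders are untouched. Next I'll press the bar fully.

Emit:
jog_arm(deltas=[[1,[0,0,-0.1],[0,0,0]],[1,[0,0,-0.145],[0,0,0]],[1,[0,0,-0.145],[0,0,0]]])

```text
t: 3.67
tool_pos: [0.4454, 0.1699, 0.0979]
tool_rot: [-2.327, -2.106, 0.01]
contact_force: [-0.1, -0.9, -0.1]
opening: 0.0001
grip_force: 0.0
```

Emit:
jog_arm(deltas=[[1,[0,0,0.104],[0,0,0]],[0.5,[0.068,-0.062,0.112],[0,0,0]],[0.5,[0.136,-0.124,0.112],[0,0,0]],[0.5,[0.205,-0.186,0.112],[0,0,0]],[0.5,[0.273,-0.248,0.112],[0,0,0]],[0.5,[0.341,-0.31,0.112],[0,0,0]],[0.5,[0.386,-0.365,0.061],[0,0,0]],[0.5,[0.431,-0.419,0.009],[0,0,0]]])

```text
t: 4.33
tool_pos: [0.6235, 0.0012, 0.1082]
tool_rot: [2.327, 2.104, 0.005]
contact_force: [-0.6, -0.3, -0.2]
opening: 0.0213
grip_force: 0.0
```

Run:
```python
from bot import *
im=look(); print(ctrl.get_obs()["opening"])
cv2.imwrite("pics/t2.png",cv2.resize(im[150:350,220:520,::-1],None,fx=2.6,fy=2.6))
```

```text
t 4.3333 bottle (np.float64(-0.15399999999999986), np.float64(-0.0899999999999998), np.float64(-0.12199999999999983), 33) tcp chute [-0.0171  0.0452  0.1016] F [-2.37 -3.07 -2.55] t now 4.3833
0.021702310411904655
```

View pics/t2.png

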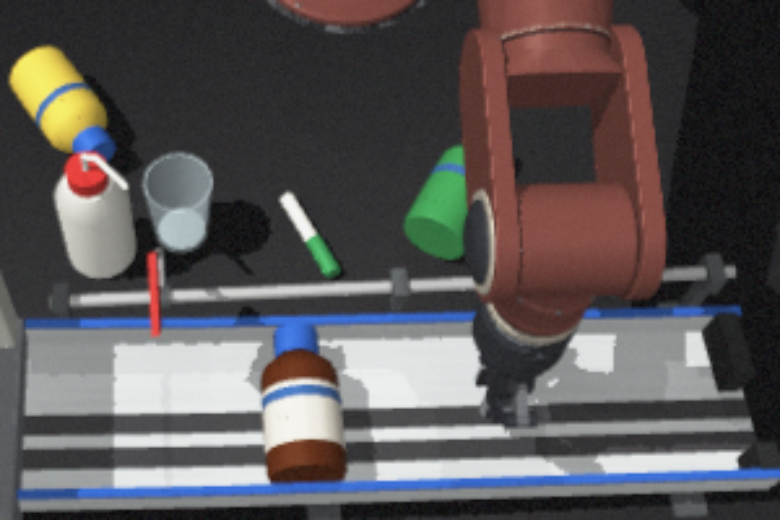

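The paddle is up and the bottle is rolling at y≈-0.125. The gripper is over the chute at (510,400), about 0.17 m downhill of it, and the bystanders are unmoved. Next I'll lower the fingers to axis height.

Emit:
jog_arm(deltas=[[0.5,[0.035,-0.012,-0.035],[0,0,0]],[0.5,[0.048,-0.016,-0.056],[0,0,0]]])

```text
t: 4.55
tool_pos: [0.6404, -0.0045, 0.0825]
tool_rot: [-2.331, -2.106, 0.001]
contact_force: [-0.1, 0.1, 1.3]
opening: 0.0216
grip_force: 0.0
```

Run:
```python
from bot import *
im=look()
```

```text
t 4.55 bottle (np.float64(-0.09999999999999981), np.float64(-0.03399999999999975), np.float64(-0.06699999999999978), 34) tcp chute [0.0002 0.0449 0.0809] F [-1.76 -0.14 -1.01] t now 4.6
```

Emit:
jog_arm(deltas=[[0.5,[0.0005,0.005,0],[0,0,0]],[0.5,[0.0027,0.0274,-0.0014],[0,0,0]],[0.5,[0.0064,0.0647,-0.0032],[0,0,0]],[0.5,[0.0106,0.107,-0.0054],[0,0,0]],[0.5,[0.0148,0.1493,-0.0075],[0,0,0]],[0.5,[0.0189,0.1916,-0.0096],[0,0,0]],[0.5,[0.0231,0.2339,-0.0118],[0,0,0]]])

```text
t: 5.18
tool_pos: [0.6487, 0.093, 0.0798]
tool_rot: [2.327, 2.109, 0.002]
contact_force: [0.2, -0.2, -0.1]
opening: 0.021
grip_force: 0.0
```

Run:
```python
from bot import *
o=ctrl.get_obs();print(o["t"],chute(o["tool_pos"]),o["contact_force"],o["dq"])
```

```text
5.1833 [-0.00024447  0.14242392  0.07982524] [ 0.19637438 -0.16133706 -0.09774076] [ 0.31349277  0.11054142 -0.11478997 -0.00259692  0.00169068  0.30740483]
```

Emit:
jog_arm(deltas=[[0.5,[0.0042,0.0423,-0.0021],[0,0,0]],[0.5,[0.0081,0.0821,-0.0041],[0,0,0]],[0.5,[0.0116,0.1169,-0.0059],[0,0,0]],[0.5,[0.0145,0.1468,-0.0074],[0,0,0]],[0.5,[0.017,0.1717,-0.0086],[0,0,0]],[0.5,[0.0189,0.1916,-0.0096],[0,0,0]],[0.5,[0.0204,0.2065,-0.0104],[0,0,0]],[0.5,[0.0214,0.2165,-0.0109],[0,0,0]],[0.5,[0.0219,0.2214,-0.0111],[0,0,0]],[0.5,[0.0221,0.2239,-0.0113],[0,0,0]],[0.5,[0.0221,0.2239,-0.0113],[0,0,0]],[0.5,[0.0221,0.2239,-0.0113],[0,0,0]]])

```text
t: 6.18
tool_pos: [0.6577, 0.1793, 0.074]
tool_rot: [-2.33, -2.107, -0.0]
contact_force: [0.8, 1.0, 0.4]
opening: 0.0211
grip_force: 0.3
```

Run:
```python
from bot import *
im=look();im=look()
cv2.imwrite("pics/t3.png",cv2.resize(im[150:350,300:600,::-1],None,fx=2.6,fy=2.6))
```

```text
t 6.1833 bottle (np.float64(0.1380000000000004), np.float64(0.20600000000000046), np.float64(0.17200000000000046), 35) tcp chute [2.000e-04 2.292e-01 7.410e-02] F [-0.32  0.21  0.33] t now 6.2333
t 6.2333 bottle (np.float64(0.1380000000000004), np.float64(0.20600000000000046), np.float64(0.17200000000000046), 35) tcp chute [2.000e-04 2.292e-01 7.410e-02] F [1.21 1.16 0.62] t now 6.2833
```

View pics/t3.png

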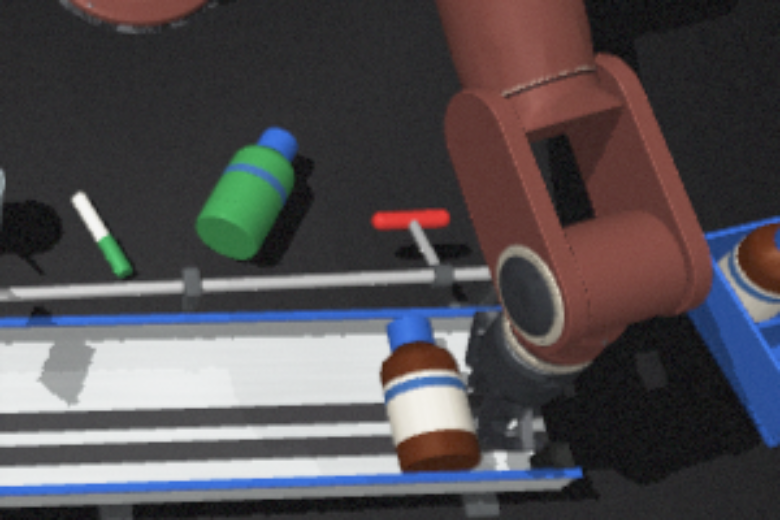

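The bottle stands at y≈0.175, short of the buffers, lying straight across and resting against the fingers. The gate bar is down and the bystanders are unmoved. Next I'll ease it down slowly.

Emit:
jog_arm(deltas=[[0.7,[0.0005,0.005,-0.0003],[0,0,0]],[0.7,[0.0015,0.0149,-0.0008],[0,0,0]],[0.7,[0.0027,0.0274,-0.0014],[0,0,0]],[0.7,[0.0039,0.0398,-0.002],[0,0,0]],[0.7,[0.0052,0.0522,-0.0026],[0,0,0]],[0.7,[0.0064,0.0647,-0.0032],[0,0,0]],[0.7,[0.0076,0.0771,-0.0039],[0,0,0]],[0.7,[0.0089,0.0896,-0.0045],[0,0,0]],[0.7,[0.0101,0.102,-0.0051],[0,0,0]],[0.7,[0.0113,0.1144,-0.0058],[0,0,0]],[0.7,[0.0121,0.1219,-0.0061],[0,0,0]],[0.7,[0.0123,0.1244,-0.0063],[0,0,0]]])

```text
t: 7.28
tool_pos: [0.6625, 0.2301, 0.0714]
tool_rot: [-2.329, -2.108, -0.0]
contact_force: [-0.1, -0.5, 0.3]
opening: 0.0127
grip_force: 0.1
```

Run:
```python
from bot import *
im=look()
cv2.imwrite("pics/t4.png",cv2.resize(im[220:350,440:570,::-1],None,fx=4.5,fy=4.5))
```

```text
t 7.2833 bottle (np.float64(0.18800000000000044), np.float64(0.2560000000000005), np.float64(0.22200000000000047), 35) tcp chute [0.     0.2801 0.0714] F [ 0.22  0.15 -0.93] t now 7.3333
```

View pics/t4.png

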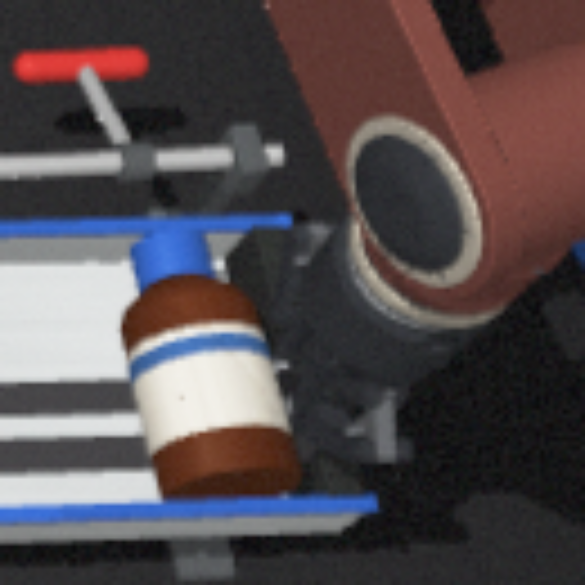

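The bottle followed the fingers by exactly 50 mm, now at y≈0.228. The fingers are centred in the gap between the buffers. I'll go on slowly until it rests on the buffers and the fingers draw clear.

Emit:
jog_arm(deltas=[[0.7,[0.0005,0.005,0],[0,0,0]],[0.7,[0.0012,0.0125,0],[0,0,0]],[0.7,[0.002,0.02,0],[0,0,0]],[0.7,[0.0027,0.0275,0],[0,0,0]],[0.7,[0.0035,0.035,0],[0,0,0]],[0.7,[0.0042,0.0425,0],[0,0,0]],[0.7,[0.005,0.05,0],[0,0,0]],[0.7,[0.006,0.06,0],[0,0,0]],[0.7,[0.007,0.07,0],[0,0,0]],[0.7,[0.008,0.08,0],[0,0,0]],[0.7,[0.009,0.09,0],[0,0,0]],[0.7,[0.01,0.1,0],[0,0,0]]])

```text
t: 8.33
tool_pos: [0.6665, 0.2698, 0.0714]
tool_rot: [-2.33, -2.108, 0.0]
contact_force: [1.7, -0.4, -0.1]
opening: 0.0128
grip_force: 0.0
```

Run:
```python
from bot import *
im=look()
cv2.imwrite("pics/t5.png",cv2.resize(im[220:350,440:570,::-1],None,fx=4.5,fy=4.5))
```

```text
t 8.3333 bottle (np.float64(0.20000000000000046), np.float64(0.2680000000000005), np.float64(0.23400000000000049), 35) tcp chute [1.000e-04 3.209e-01 7.150e-02] F [-0.53 -0.2   0.5 ] t now 8.3833
```

View pics/t5.png

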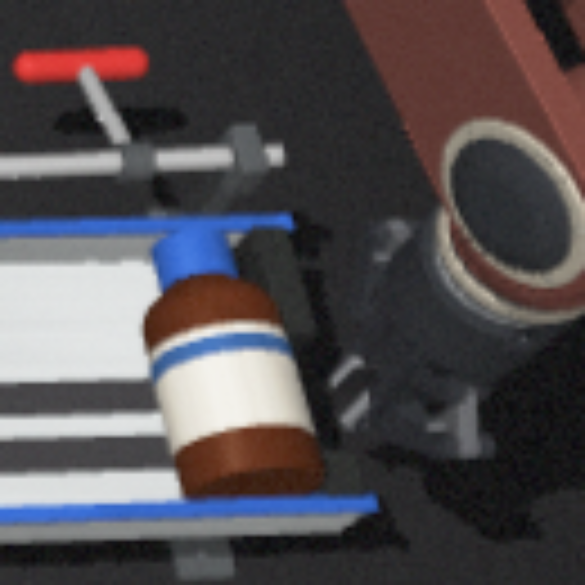

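Run:
```python
from bot import *
K,E=C["scene"]; cam=chute(-E[:,:3].T@E[:,3]); print("cam chute",cam)
im=ctrl.get_image("scene")
def pred(y0,x,dz):
    ys=np.arange(-.34,.29,.001); A=np.array([0,y0,zf(y0)+.035]);h=[]
    for y in ys:
        P=np.array([x,y,zf(y)+dz]);d=(P-cam)[1:];n=np.array([-d[1],d[0]])/np.hypot(*d)
        h.append(abs(n@(A-cam)[1:])<.035)
    h=ys[h];return h.min(),h.max()
print("init pred",pred(-.28,.04,.065))
for x in(.036,.042,-.026,-.030,-.034):
    hit=[]
    for y in np.arange(.15,.29,.001):
        u=proj("scene",W((x,y,zf(y)+.065))); r,g,b=cv2.getRectSubPix(im,(1,1),(float(u[0]),float(u[1])))[0,0].astype(int)
        if r>1.4*b and r>45 and g<.8*r: hit.append(y)
    print(x,(min(hit),max(hit),len(hit)) if hit else None,"pred246",pred(.246,x,.065))
```

```text
cam chute [ 0.37676511 -0.19810304  1.06841942]
init pred (np.float64(-0.311), np.float64(-0.24399999999999994))
0.036 (np.float64(0.20300000000000004), np.float64(0.26900000000000013), 67) pred246 (np.float64(0.19500000000000045), np.float64(0.2700000000000005))
0.042 (np.float64(0.19500000000000003), np.float64(0.26900000000000013), 75) pred246 (np.float64(0.19500000000000045), np.float64(0.2700000000000005))
-0.026 (np.float64(0.19600000000000004), np.float64(0.21800000000000005), 23) pred246 (np.float64(0.19500000000000045), np.float64(0.2700000000000005))
-0.03 (np.float64(0.19700000000000004), np.float64(0.27000000000000013), 50) pred246 (np.float64(0.19500000000000045), np.float64(0.2700000000000005))
-0.034 (np.float64(0.19900000000000004), np.float64(0.27000000000000013), 72) pred246 (np.float64(0.19500000000000045), np.float64(0.2700000000000005))
```

Both ends of the bottle match the prediction for y=0.246 with no yaw, and the fingers are clear of it. I'll hand in the job.

```bash
python3 -c "
from station import ctrl
print(ctrl.finish_job())"
```

```text
the job is handed in; nothing more can be done
None
```

The gate is open, and the bottle was caught on the run, brought to a stand about 7 cm before the buffers, then eased down and released against both (measured at chute y ≈ 0.246 m, square across); the bystanders showed no movement in the pictures, and the job is handed in, though the station gave no verdict.

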